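# Seat two egg cups in the wells of their saucers

## Robot

A 6-joint arm with a two-finger parallel gripper is mounted at the origin on a cart in front of the work surface, level with it; the furniture and walls round the work are solid. World frame = base frame: x ahead of the robot, y to its left, z up, the work surface at z = 0. Lengths are in m, angles in rad, forces in N, time in s.
With the tool pointing down it reaches from about 0.375 to 0.75 m from the base axis. Payload 9 kg.
Tool frame: the origin (TCP) lies between the finger pads; the fingertips stand 11 mm ahead of it and the grasp point (between the pads) lies 8 mm behind it; z points along the fingers, y is the line along which they close (so a half turn about z gives the same grasp; the last joint's range is limited). The gripper opens to 85 mm and grips with 20 to 120 N. Pads are 22 mm wide; open, the fingers measure 114 mm over their backs; the gripper's body (76 mm by 85 mm) begins 54 mm behind the grasp point. The pads swing forward as they close: fully open they stand 13 mm farther back than shut.
Start: joints at [-1.431, 0.104, 0.097, 1.564, 0, 1.353], TCP at [0.21, -0.562, 0.242] pointing down, gripper open.
Joint ranges: [-2.99, 2.99], [-0.84, 1.86], [-1.1, 1.16], [-1.84, 2.11], [-1.51, 1.56], [-3.14, 3.14]. Speed limits (rad/s): [2.22, 2.22, 2.57, 3.14, 3.14, 3.14].

## Interface

Orientations are given as a rotation vector (axis times angle).
In Python, from station import bot gives the robot as it stands.
- The arm moves only by the shell command python3 -m inch 'ROWS' [FORCE]. ROWS is a JSON object of lists of equal length, an entry for each row: "xyz": the shift along the tool's x, y, z in units of 50 mm (1.0 is 50 mm), a list of three; "turn": the turn, a rotation vector about the tool's x, y, z in units of 5 degrees (1.0 is 5 degrees), a list of three; "fingers": the closure, from 0 (fully open) to 1 (shut). In form: {"xyz": [[x, y, z], ...], "turn": [[ax, ay, az], ...], "fingers": [fingers, ...]}. A call has 1 to 5 rows; each row is the pose to reach, as a shift and turn from the pose commanded when the call began, along the tool's axes at that moment; what a row does not reach only later rows make up. A row lasts 1/8 s, in which the tool goes at most 62.5 mm and 10.7 degrees, less where a joint would pass 70% of its speed; a pose out of reach is approached as far as the arm can. A call with a gripper value outside its range is refused whole. The fingers move at their own pace and stop on an object; FORCE is the grip in N (left out, the last holds). Time passes only in rows, so rows that repeat a pose let the fingers close. It gives the time, the measured TCP pose, the force, the opening and the grip force at its end, in the units of the state.
- bot.get_obs(): the state, without advancing time (a new reading comes with each control period).
- bot.camera(name): name is "side" or "top" or "wrist"; returns a dict with "pixels" (480x640x3 uint8, blue, green, red), "fx", "fy", "cx", "cy" (pixels), "k1" (the pictures are not rectified: a ray, as slopes to the right and down, at radius r is drawn at 1 + k1 r^2 times it, then the intrinsics apply), "rvec" (rotation vector, rad) and "tvec" (3), from world to camera coordinates, as OpenCV has them. Camera axes: x right, y down, z forward; pixel columns grow to the right and rows downward; lengths in m; the calibration is good to about 2 mm. A picture is of the moment at which its call begins. There is no depth.
- bot.sign_off(): hands the job in; it is judged then, once.
The state is a dict: "t": time; "qpos": joint angles; "joint_vel": joint speeds; "effort": joint torques, N m; "position": TCP position; "ee_rot": TCP orientation; "ft_force": force on the tool from outside, world axes, zero at the start; "wrist_torque": the same for the moment, N m; "finger_gap": finger opening in m; "grip_force": force on a finger pad.
Only numpy, scipy, OpenCV 4.12 (cv2) and the standard library are available. Lean on these libraries where they do the work, as an engineer would, in place of code of your own. Each camera call takes 0.05 s, during which the arm holds its last target. There are 200 camera calls.

## Task

Breakfast is about to be carried through, but the two egg cups were put down carelessly: each stands off-centre, half out of the round well in the middle of its saucer. With light fingertip taps against the cup, never against the egg, nudge each cup across until its foot drops into the well and it stands level in the middle, its egg still in it. Pick nothing up, tip nothing over, and leave the saucers and the other things where they stand.

Things in the scene. Friction and masses are not known exactly. Their poses are not given: they have to be found in the camera images.
- blue_saucer: White flat round saucer with a dark blue line near its edge, 122 mm across, 9 mm thick, loose, 0.42 kg; the dark blue egg cup belongs in it. Its top is flat from the edge to a round well in the middle, 56 mm across and 4.5 mm deep. Origin: centre of the underside, so the flat top is at z = 9 mm and the well's floor at z = 4.5 mm; z up.
- blue_cup: Glazed dark blue egg cup, loose, about 0.16 kg. Widest at its round foot, 50 mm across, edge 8 mm thick; stem 29 mm; bowl 45 mm across at the rim, 30 mm up; 70 mm high with its egg. Origin: centre of the underside; z up its axis. Starts on the flat top, 19 to 27 mm off-centre, to any side but the far one. Pushed inwards it tips a few degrees, then drops in level within 3 mm of the centre, origin 4.5 mm above the saucer's.
- blue_egg_middle (a point): Middle of the thick end of the brown egg (40 mm across, 50 mm long, 55 g) that sits loose in the dark blue cup; 38 mm above the cup's underside on the cup's axis. The egg's top is 30 mm above this point.
- red_saucer: White flat round saucer with a brick red line near its edge, 122 mm across, 9 mm thick, loose, 0.42 kg; the brick red egg cup belongs in it. Its top is flat from the edge to a round well in the middle, 56 mm across and 4.5 mm deep. Origin: centre of the underside, so the flat top is at z = 9 mm and the well's floor at z = 4.5 mm; z up.
- red_cup: Glazed brick red egg cup, loose, about 0.16 kg. Widest at its round foot, 50 mm across, edge 8 mm thick; stem 29 mm; bowl 45 mm across at the rim, 30 mm up; 70 mm high with its egg. Origin: centre of the underside; z up its axis. Starts on the flat top, 19 to 27 mm off-centre, to any side but the far one. Pushed inwards it tips a few degrees, then drops in level within 3 mm of the centre, origin 4.5 mm above the saucer's.
- red_egg_middle (a point): Middle of the thick end of the pale cream egg (40 mm across, 50 mm long, 55 g) that sits loose in the brick red cup; 38 mm above the cup's underside on the cup's axis. The egg's top is 30 mm above this point.
- mug: Stoneware mug, grey stripes on white, 81 mm across, 92 mm high, loose, bystander at the left. Origin: underside.
- teaspoon: Teaspoon with pale blue handle, 138 mm long, 13 mm high, lying loose left of the saucers, bystander. Origin: underside, middle; x along it.
- salt: Salt shaker, 44 mm across, 90 mm high, loose, bystander behind the saucers. Origin: centre of underside.
- jam: Jam jar with white lid, 69 mm across, 99 mm high, loose, bystander behind the saucers. Origin: centre of underside.
- blue_egg: The brown egg itself. Origin: its lowest point when upright, 19 mm above the cup's underside.
- red_egg: The pale cream egg itself. Origin: its lowest point when upright, 19 mm above the cup's underside.
Mind the look-alikes: they are no part of the job. What is shaped like the red_cup but purple is not meant.

How it is judged:
At the end, for the whole second after the job is handed in: Each egg cup stands in the well of its own saucer: centre within 5 mm of the saucer's centre, foot on the well's floor, within 3 degrees of upright, at rest, its egg still sitting in it; each saucer within 2 cm of where it stood (horizontal distance between blue_cup and blue_saucer below 0.005 m and z of blue_cup in the frame of blue_saucer between 0.003 and 0.006 m and angle between each of blue_cup, red_cup's own z axis and vertical below 0.05 rad and linear speed of each of blue_cup, red_cup below 0.02 m/s and horizontal distance between blue_egg_middle and blue_cup below 0.006 m and z of blue_egg_middle in the frame of blue_cup between 0.034 and 0.045 m and distance of each of blue_saucer, red_saucer from where it was at the start of the episode below 0.02 m and horizontal distance between red_cup and red_saucer below 0.005 m and z of red_cup in the frame of red_saucer between 0.003 and 0.006 m and horizontal distance between red_egg_middle and red_cup below 0.006 m and z of red_egg_middle in the frame of red_cup between 0.034 and 0.045 m); the robot touches nothing.
It fails at once if an egg cup or a saucer is picked up (cup more than 9 mm above the saucer's top, saucer 8 mm off the worktop) (z of blue_cup in the frame of blue_saucer above 0.018 m or z of red_cup in the frame of red_saucer above 0.018 m or height (world z) of any of blue_saucer, red_saucer above 0.008 m).
It fails at once if an egg cup tips by more than 25 degrees, goes off its saucer (5 cm off-centre) or loses its egg (angle between any of blue_cup, red_cup's own z axis and vertical above 0.44 rad or horizontal distance between blue_cup and blue_saucer above 0.05 m or horizontal distance between red_cup and red_saucer above 0.05 m or distance between blue_egg_middle and blue_cup above 0.055 m or distance between red_egg_middle and red_cup above 0.055 m).
It fails at once if an egg cup is hit or squeezed hard (more than 10 N) (contact force between the fingers and blue_cup above 10 N or contact force between the fingers and red_cup above 10 N).
It fails at once if the fingers or the arm push against an egg (more than 1 N) (contact force between any of the fingers, the arm and blue_egg above 1 N or contact force between any of the fingers, the arm and red_egg above 1 N).
It fails at once if the mug, teaspoon, salt shaker or jam jar is moved by more than 2 cm, or a saucer by more than 3 cm (distance of any of mug, teaspoon, salt, jam from where it was at the start of the episode above 0.02 m or distance of any of blue_saucer, red_saucer from where it was at the start of the episode above 0.03 m).
It also fails if it takes over 64 s, if anything falls off the work surface, if the arm or the gripper's body presses on something with over 40 N, if the wrist force passes 120 N, or if a joint passes its speed limit or range.

## Working session

There is one attempt and no reset: what is moved stays moved. The work goes in short steps, Python scripts to look and compute and a shell command to move; the robot and the scene stay as the last step left them, time stands still between calls to the robot, and variables do not carry over. Pictures are saved under pics/ and viewed, at most 10 in all, crops included, and the job is handed in when it is done.

```bash
mkdir -p pics; cat > h.py <<'E'
import numpy as np, cv2
from station import bot
def cam(n):
    c=bot.camera(n); return c
def K(c): return np.array([[c['fx'],0,c['cx']],[0,c['fy'],c['cy']],[0,0,1.]]), np.array([c['k1'],0,0,0,0.])
def ray(c,uv):
    k,d=K(c); p=cv2.undistortPoints(np.array([[uv]],float),k,d)[0,0]
    R=cv2.Rodrigues(np.array(c['rvec'],float))[0]; t=np.array(c['tvec'],float)
    return -R.T@t, R.T@np.array([p[0],p[1],1.])
def atz(c,uv,z):
    o,r=ray(c,uv); return o+r*(z-o[2])/r[2]
def proj(c,P):
    k,d=K(c); return cv2.projectPoints(np.array(P,float).reshape(-1,3),np.array(c['rvec'],float),np.array(c['tvec'],float),k,d)[0][:,0]
E
python3 - <<'E'
from h import *
import pickle
for n in('top','side'):
    c=cam(n); cv2.imwrite(f'pics/{n}0.png',c['pixels']); pickle.dump(c,open(n+'0.pkl','wb'))
o=bot.get_obs(); print(o['t'],o['position'],o['ee_rot'])
E
```

```text
0.1 [ 0.21011415 -0.56168247  0.24158789] [-3.09020961e+00 -5.58798906e-01 -1.16142201e-04]
```

View pics/top0.png

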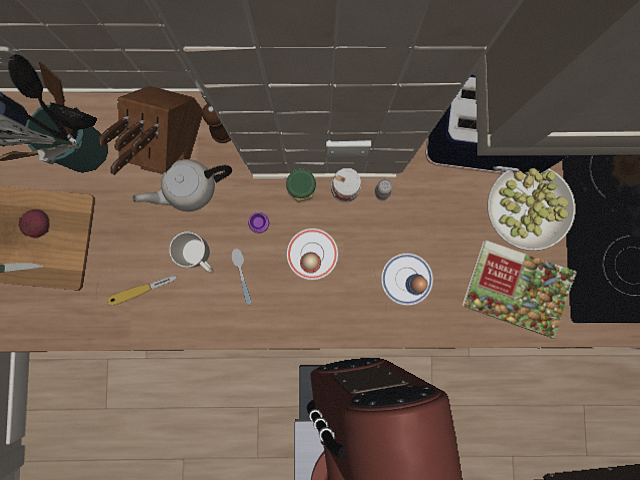

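View pics/side0.png

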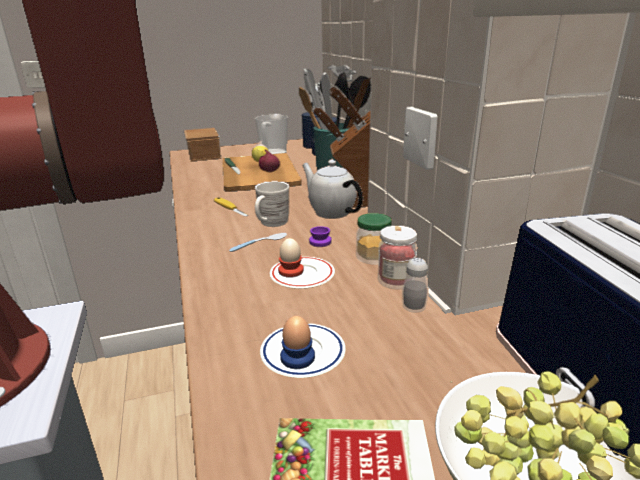

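The top view shows the red-lined saucer at about (312,254) with its cup and cream egg at (311,262). The blue-lined saucer is at (407,279), its cup and brown egg at (417,285). The only look-alike is the empty purple cup at (259,222); the red cup with the cream egg, in the red-lined saucer, fits. I'll confirm that in an enlarged crop.

```bash
python3 - <<'E'
from h import *
import pickle
c=pickle.load(open('top0.pkl','rb'));s=pickle.load(open('side0.pkl','rb'))
a=c['pixels'][225:310,282:337]; b=c['pixels'][250:310,378:438]
f=lambda im,x,y,w,h:cv2.resize(im[y:y+h,x:x+w],(400,300),interpolation=cv2.INTER_CUBIC)
im=np.vstack([np.hstack([f(c['pixels'],272,225,80,60),f(c['pixels'],367,250,80,60)]),
 np.hstack([f(s['pixels'],250,220,100,75),f(s['pixels'],250,305,100,75)])])
cv2.imwrite('pics/crop.png',im)
# saucer line fit: colored ring
hsv=cv2.cvtColor(c['pixels'],cv2.COLOR_BGR2HSV)
for n,(x0,y0),w in(('red',(312,254),30),('blue',(407,279),30)):
    sub=c['pixels'][y0-w:y0+w,x0-w:x0+w].astype(int)
    B,G,R=sub[...,0],sub[...,1],sub[...,2]
    white=(sub.min(2)>150)&((sub.max(2)-sub.min(2))<40)
    m=white.astype(np.uint8)
    cn=cv2.findContours(m,cv2.RETR_EXTERNAL,cv2.CHAIN_APPROX_NONE)[0]
    k=max(cn,key=cv2.contourArea); h=cv2.convexHull(k)
    e=cv2.fitEllipse(h); uv=(e[0][0]+x0-w,e[0][1]+y0-w)
    P=atz(c,uv,.009); print(n,e[1],uv,P, 'edge px diam', np.ptp(proj(c,[P+[0,.061,0],P-[0,.061,0]])[:,0]))
E
```

```text
red (50.954185485839844, 51.32770919799805) (311.95617485046387, 253.63751983642578) [0.54047438 0.11570298 0.009     ] edge px diam 50.80472951662853
blue (50.86228942871094, 51.87305450439453) (406.74667739868164, 278.81048583984375) [ 0.47882995 -0.11073572  0.009     ] edge px diam 51.00333979181255
```

View pics/crop.png

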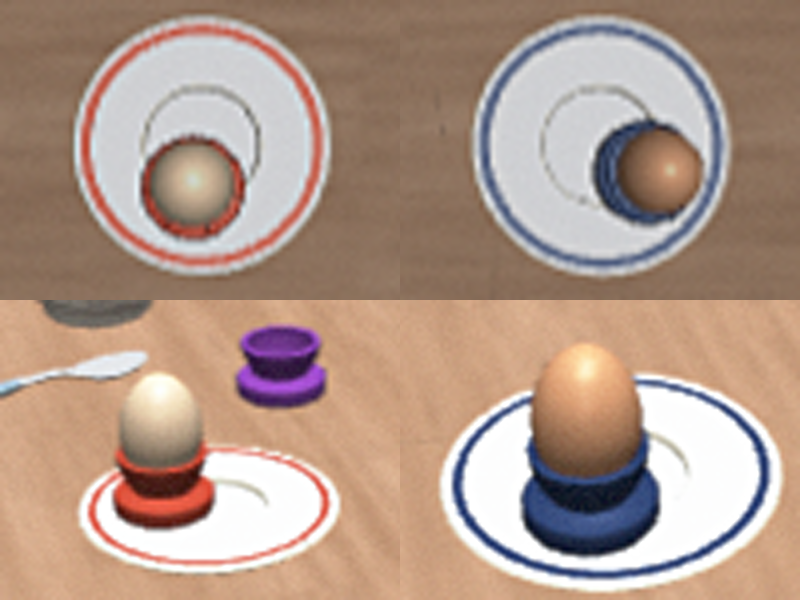

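The crop confirms it: the red cup with the cream egg has its foot at crop (193,187), about top pixel (310.6,262.4), and the blue foot is at crop (646,171), about (416.2,284.2). The purple cup is empty and stands beside the saucers. Next I'll compute positions, cross-check them in the side view, and work out the first waypoints.

```bash
cat >> h.py <<'E'
from scipy.spatial.transform import Rotation as Ro
def go(pos,d,lean=6):
    "rows for TCP at pos, tool x along push dir d (xy), leaned so that fingertips lead"
    o=bot.get_obs(); R=Ro.from_rotvec(o['ee_rot']); p=np.array(o['position'])
    d=np.append(np.array(d)/np.hypot(*d),0); a=np.radians(lean); up=np.array([0,0,1.])
    x=np.cos(a)*d+np.sin(a)*up; z=np.sin(a)*d-np.cos(a)*up
    T=Ro.from_matrix(np.column_stack([x,np.cross(z,x),z]))
    return np.round(R.inv().apply(np.array(pos)-p)/.05,3), np.round(np.degrees((R.inv()*T).as_rotvec())/5,3)
E
python3 - <<'E'
from h import *
import pickle
c=pickle.load(open('top0.pkl','rb'));s=pickle.load(open('side0.pkl','rb'))
S={'red':np.array([.5405,.1157]),'blue':np.array([.4788,-.1107])}
for n,uv in(('red',(310.6,262.4)),('blue',(416.2,284.2))):
    P=atz(c,uv,.015)[:2]; v=S[n]-P; L=np.hypot(*v); d=v/L
    print(n,P.round(4),'off',L,'dir',d,np.degrees(np.arctan2(d[1],d[0])))
    q=[np.append(P+.025*np.array([np.cos(t),np.sin(t)]),.009) for t in np.linspace(0,6.28,60)]
    e=proj(s,q); print(' side foot bottom: u',e[:,0].min(),e[:,0].max(),'vmax',e[:,1].max())
    e=proj(s,[np.append(S[n]+.061*np.array([np.cos(t),np.sin(t)]),.009) for t in np.linspace(0,6.28,60)])
    print(' side saucer u',e[:,0].min(),e[:,0].max(),'v',e[:,1].min(),e[:,1].max())
    for rad,z in((.090,.15),(.090,.0236)): print(go(np.append(S[n]-d*rad,z),d))
E
```

```text
red [0.5191 0.119 ] off 0.02160566031861675 dir [ 0.98857574 -0.15072496] -8.66894124713144
 side foot bottom: u 275.5877041916617 301.75911329255047 vmax 277.67761745088336
 side saucer u 268.00897164969984 331.77025167697576 v 255.8568018632677 286.42636177047046
(array([  9.361, -11.251,   1.848]), array([-0.32 ,  1.174,  5.828]))
(array([  9.361, -11.248,   4.376]), array([-0.32 ,  1.174,  5.828]))
blue [ 0.4658 -0.132 ] off 0.024926218076999643 dir [0.5214372  0.85328966] 58.5712942364509
 side foot bottom: u 277.43663721117946 312.83512987298343 vmax 369.61235460693837
 side saucer u 258.0471185523199 341.88267870211536 v 322.6498195410816 375.4601975000693
(array([ 6.775, -5.454,  1.841]), array([ 0.386,  1.148, -7.608]))
(array([ 6.774, -5.451,  4.368]), array([ 0.386,  1.148, -7.608]))
```

The side view agrees on both offsets. It puts everything about +4 mm in x, so I'll split the difference at +2 mm. Blue comes first.

```bash
python3 -m inch '{"xyz":[[1.3,-1,0.4],[2.5,-2,0.7],[3.4,-2.7,0.9],[4.5,-3.6,1.2],[5.4,-4.4,1.5]],"turn":[[0,0,-1.5],[0,0.3,-3],[0.2,0.6,-4.5],[0.3,0.9,-6],[0.386,1.148,-7.608]],"fingers":[1,1,1,1,1]}'
python3 - <<'E'
from h import *
S=np.array([.4808,-.1107]);d=np.array([.521,.853])
for z in(.15,.0236): print(go(np.append(S-d*.09,z),d))
E
```

```text
t: 0.72
position: [0.3659, -0.2971, 0.1766]
ee_rot: [-2.69, -1.516, -0.142]
ft_force: [0.9, -0.9, -0.1]
finger_gap: -0.0002
grip_force: 0.0
(array([2.51 , 0.028, 0.797]), array([0.009, 0.002, 0.046]))
(array([2.246, 0.025, 3.312]), array([0.009, 0.002, 0.046]))
```

```bash
python3 -m inch '{"xyz":[[1.2,0,0.5],[2.4,0,0.9],[2.3,0,2.1],[2.25,0,3],[2.25,0,3]],"turn":[[0,0,0],[0,0,0],[0,0,0],[0,0,0],[0,0,0]],"fingers":[1,1,1,1,1]}'
cat > st.py <<'E'
from h import *
import sys
n=sys.argv[1]
S,d={'blue':(np.array([.4808,-.1107]),np.array([.521,.853])),'red':(np.array([.5425,.1157]),np.array([.9886,-.1507]))}[n]
o=bot.get_obs();p=np.array(o['position'])
R=Ro.from_rotvec(o['ee_rot']).as_matrix()
v=p[:2]-S
print('t',o['t'],'radius',-v@d,'lat',d[0]*v[1]-d[1]*v[0],'z',p[2],'tip lowest',p[2]+.011*R[2,2]-.011*R[2,0],'lean',np.degrees(np.arcsin(R[2,0])),'side',np.degrees(R[2,1]),'f',np.round(o['ft_force'],2))
for r in(.09,.065,.036): print(r,*go(np.append(S-d*r,.0236),d))
E
python3 st.py blue
```

```text
t: 1.35
position: [0.4296, -0.1877, 0.0364]
ee_rot: [-2.688, -1.508, -0.137]
ft_force: [-0.9, -0.4, 0.5]
finger_gap: 0.0001
grip_force: 0.0
t 1.35 radius 0.0923742677216377 lat 0.003568962686221394 z 0.03637757237668432 tip lowest 0.024284712326347154 lean 6.0204959795149575 side -0.34038834450984207 f [-0.86 -0.38  0.47]
0.09 [0.022 0.073 0.259] [-0.068 -0.004 -0.002]
0.065 [0.519 0.073 0.311] [-0.068 -0.004 -0.002]
0.036 [1.096 0.073 0.372] [-0.068 -0.004 -0.002]
```

```bash
python3 -m inch '{"xyz":[[0.02,0.07,0.26],[0.1,0.07,0.265],[0.2,0.07,0.28],[0.3,0.07,0.29],[0.3,0.07,0.29]],"turn":[[0,0,0],[0,0,0],[0,0,0],[0,0,0],[0,0,0]],"fingers":[1,1,1,1,1]}'
python3 st.py blue
python3 - <<'E'
from h import *
w=cam('wrist')['pixels'];s=cam('side')['pixels']
cv2.imwrite('pics/b1.png',np.hstack([cv2.resize(w,(400,300)),cv2.resize(s[260:395,210:390],(400,300),interpolation=cv2.INTER_CUBIC)]))
E
```

```text
t: 1.98
position: [0.4438, -0.1778, 0.0271]
ee_rot: [-2.694, -1.512, -0.141]
ft_force: [-0.4, -1.1, 0.0]
finger_gap: 0.0001
grip_force: 0.0
t 1.975 radius 0.07653008543556088 lat -0.0033538471636043177 z 0.02714330532383026 tip lowest 0.015064472433434882 lean 5.937368554843895 side 0.08517284663973021 f [-0.4  -1.14  0.05]
0.09 [-0.274 -0.067  0.043] [0.016 0.013 0.007]
0.065 [ 0.223 -0.067  0.094] [0.016 0.013 0.007]
0.036 [ 0.8   -0.067  0.154] [0.016 0.013 0.007]
```

View pics/b1.png

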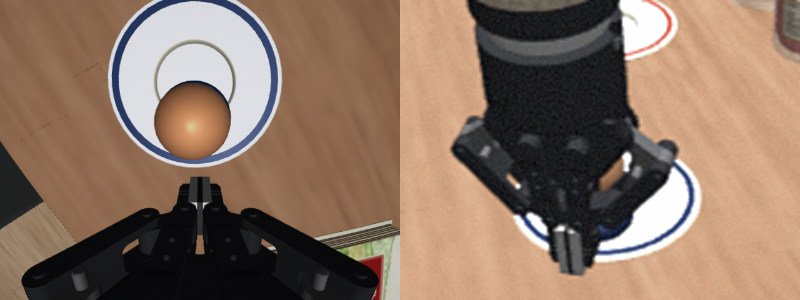

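The wrist view shows the fingertip at (200,185), just outside the saucer rim and about 3 mm to the right of the line through the cup (192) and well centre (195). I'll correct sideways and in height, then let it settle.

```bash
python3 -m inch '{"xyz":[[0,-0.07,0.03],[0,-0.07,0.06],[0,-0.07,0.06],[0,-0.07,0.06],[0,-0.07,0.06]],"turn":[[0,0,0],[0,0,0],[0,0,0],[0,0,0],[0,0,0]],"fingers":[1,1,1,1,1]}'
python3 st.py blue
```

```text
t: 2.7
position: [0.4406, -0.176, 0.0238]
ee_rot: [-2.694, -1.511, -0.141]
ft_force: [0.6, -0.1, -0.1]
finger_gap: -0.0
grip_force: 0.0
t 2.7 radius 0.07660550357760362 lat 0.00028163941184040225 z 0.023793602054443676 tip lowest 0.0117141170671489 lean 5.941138684403704 side 0.05531763399702519 f [ 0.64 -0.09 -0.1 ]
0.09 [-0.265  0.006 -0.024] [ 0.011  0.012 -0.002]
0.065 [0.232 0.006 0.028] [ 0.011  0.012 -0.002]
0.036 [0.808 0.005 0.088] [ 0.011  0.012 -0.002]
```

```bash
python3 -m inch '{"xyz":[[0.05,0,0.005],[0.1,0,0.01],[0.15,0,0.015],[0.2,0,0.02],[0.25,0,0.026]],"turn":[[0,0,0],[0,0,0],[0,0,0],[0,0,0],[0,0,0]],"fingers":[1,1,1,1,1]}'
python3 -m inch '{"xyz":[[0.04,0,0.004],[0.08,0,0.008],[0.12,0,0.012],[0.16,0,0.016],[0.2,0,0.021]],"turn":[[0,0,0],[0,0,0],[0,0,0],[0,0,0],[0,0,0]],"fingers":[1,1,1,1,1]}'
python3 st.py blue
python3 - <<'E'
from h import *
w=cam('wrist')['pixels'];t=cam('top')['pixels']
cv2.imwrite('pics/b2.png',np.hstack([cv2.resize(w,(400,300)),cv2.resize(t[250:310,367:447],(400,300),interpolation=cv2.INTER_CUBIC)]))
E
```

```text
t: 3.32
position: [0.4472, -0.165, 0.0237]
ee_rot: [-2.694, -1.511, -0.14]
ft_force: [0.8, -0.8, -0.9]
finger_gap: 0.0002
grip_force: 0.0
t: 3.95
position: [0.4525, -0.1566, 0.0238]
ee_rot: [-2.694, -1.511, -0.14]
ft_force: [-0.9, -2.3, -0.3]
finger_gap: 0.0
grip_force: 1.1
t 3.95 radius 0.053939657371060934 lat 0.000247685242632488 z 0.023812509507298518 tip lowest 0.011734812643039855 lean 5.9306937251436915 side 0.06027825504923032 f [-0.92 -2.34 -0.34]
0.09 [-0.716  0.005 -0.07 ] [ 0.012  0.014 -0.002]
0.065 [-0.219  0.005 -0.019] [ 0.012  0.014 -0.002]
0.036 [0.357 0.005 0.041] [ 0.012  0.014 -0.002]
```

View pics/b2.png

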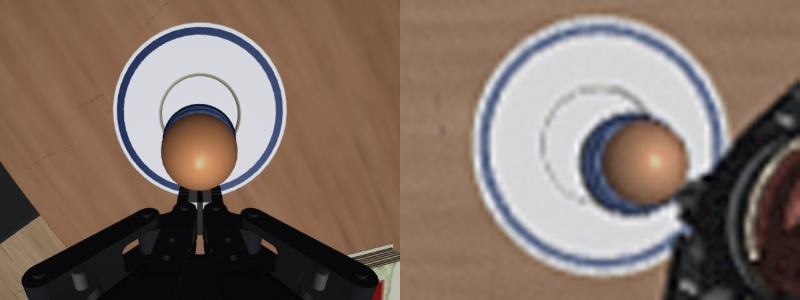

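The finger has met the foot at about 2.5 N. The cup's centre slid from crop (646,171) to about (635,163), the saucer hasn't moved, and the push is well aligned, so I'll continue.

```bash
python3 -m inch '{"xyz":[[0.04,0,0.004],[0.08,0,0.008],[0.12,0,0.012],[0.16,0,0.016],[0.2,0,0.021]],"turn":[[0,0,0],[0,0,0],[0,0,0],[0,0,0],[0,0,0]],"fingers":[1,1,1,1,1]}'
python3 -m inch '{"xyz":[[0.02,0,0.002],[0.04,0,0.004],[0.06,0,0.006],[0.08,0,0.008],[0.08,0,0.008]],"turn":[[0,0,0],[0,0,0],[0,0,0],[0,0,0],[0,0,0]],"fingers":[1,1,1,1,1]}'
python3 st.py blue
python3 - <<'E'
from h import *
w=cam('wrist')['pixels'];t=cam('top')['pixels']
cv2.imwrite('pics/b3.png',np.hstack([cv2.resize(w,(400,300)),cv2.resize(t[250:310,367:447],(400,300),interpolation=cv2.INTER_CUBIC)]))
E
```

```text
t: 4.68
position: [0.4576, -0.1476, 0.0235]
ee_rot: [-2.693, -1.511, -0.141]
ft_force: [-0.8, -0.5, -0.6]
finger_gap: -0.0004
grip_force: 0.5
t: 5.3
position: [0.4597, -0.1445, 0.0237]
ee_rot: [-2.694, -1.511, -0.141]
ft_force: [-0.3, -0.4, -0.2]
finger_gap: -0.0
grip_force: 0.2
t 5.3 radius 0.03980062552885413 lat 0.0003642302600844888 z 0.02371852179904014 tip lowest 0.011637824639877378 lean 5.948217585990072 side 0.04855445652447885 f [-0.29 -0.35 -0.15]
0.09 [-0.998  0.007 -0.102] [ 0.01  0.01 -0.  ]
0.065 [-0.501  0.007 -0.05 ] [ 0.01  0.01 -0.  ]
0.036 [0.076 0.007 0.01 ] [ 0.01  0.01 -0.  ]
```

View pics/b3.png

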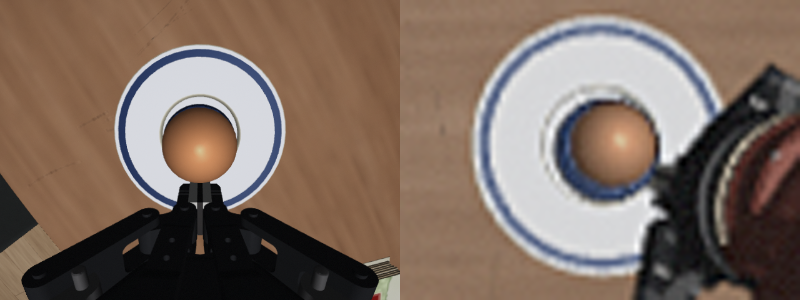

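The cup's left edge is now at crop 557 and its centre at about (608,150), against the well at (600,146), so it is nearly in. A few millimetres more.

```bash
python3 -m inch '{"xyz":[[0.02,0,0.002],[0.04,0,0.004],[0.06,0,0.006],[0.076,0,0.008],[0.076,0,0.008]],"turn":[[0,0,0],[0,0,0],[0,0,0],[0,0,0],[0,0,0]],"fingers":[1,1,1,1,1]}'
python3 - <<'E'
from h import *
w=cam('wrist')['pixels'];t=cam('top')['pixels']; s=cam('side')['pixels']
cv2.imwrite('pics/b4.png',np.hstack([cv2.resize(w,(400,300)),cv2.resize(t[250:310,367:447],(400,300),interpolation=cv2.INTER_CUBIC)]))
E
```

```text
t: 6.02
position: [0.4617, -0.1414, 0.0238]
ee_rot: [-2.694, -1.511, -0.14]
ft_force: [-0.1, -1.4, 0.5]
finger_gap: 0.0001
grip_force: 0.6
```

View pics/b4.png

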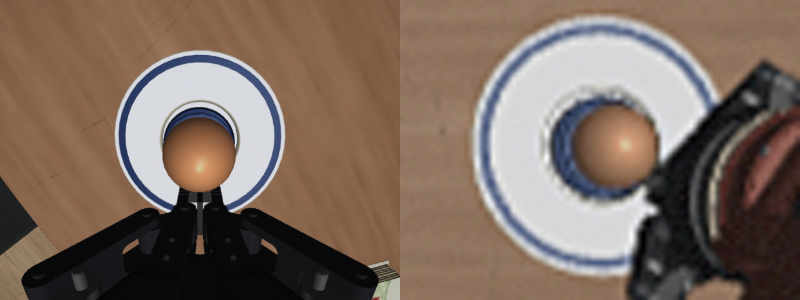

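The egg swung back upright and the foot sits inside the well ring, with its left edge at crop 550 and the ring at 543, so the blue cup appears to have dropped in. I'll back off and move on to red.

```bash
python3 -m inch '{"xyz":[[-0.1,0,0],[-0.4,0,-0.05],[-1,0,-0.1],[-1.2,0,-1],[-1.2,0,-2.2]],"turn":[[0,0,0],[0,0,0],[0,0,0],[0,0,0],[0,0,0]],"fingers":[1,1,1,1,1]}'
python3 -m inch '{"xyz":[[0,0,-0.3],[0,0,-0.3]],"turn":[[0,0,0],[0,0,0]],"fingers":[1,1]}'
python3 - <<'E'
from h import *
t=cam('top')['pixels']; s=cam('side')['pixels']
cv2.imwrite('pics/b5.png',np.hstack([cv2.resize(t[250:310,367:447],(400,300),interpolation=cv2.INTER_CUBIC),cv2.resize(s[305:380,250:350],(400,300),interpolation=cv2.INTER_CUBIC)]))
S=np.array([.5425,.1157]);d=np.array([.9886,-.1507])
for z in(.15,.0236): print(go(np.append(S-d*.09,z),d))
E
```

```text
t: 6.8
position: [0.4227, -0.2025, 0.1269]
ee_rot: [-2.693, -1.507, -0.139]
ft_force: [0.7, -0.6, 0.2]
finger_gap: -0.0001
grip_force: 0.0
t: 7.05
position: [0.4239, -0.2043, 0.1426]
ee_rot: [-2.696, -1.511, -0.141]
ft_force: [0.7, -0.4, -0.5]
finger_gap: 0.0001
grip_force: 0.0
(array([ 5.973, -2.946,  0.433]), array([-1.4120e+00,  1.2000e-02,  1.3371e+01]))
(array([ 5.71 , -2.944,  2.947]), array([-1.4120e+00,  1.2000e-02,  1.3371e+01]))
```

View pics/b5.png

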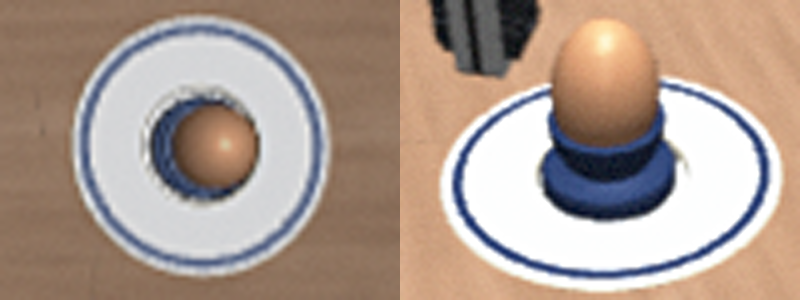

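Blue stands level in its well: the foot is centred at about (203,149) against the ring at (200,146), and the saucer outline hasn't changed. Now to red.

```bash
python3 -m inch '{"xyz":[[1,-0.5,0],[2,-1,0],[3,-1.5,0.1],[4,-2,0.2],[5,-2.5,0.3]],"turn":[[0,0,2],[-0.3,0,4],[-0.7,0,6],[-1,0,8],[-1.2,0,10]],"fingers":[1,1,1,1,1]}'
python3 -m inch '{"xyz":[[0,0,0],[0,0,0]],"turn":[[0,0,0],[0,0,0]],"fingers":[1,1]}'; python3 st.py red
```

```text
t: 7.78
position: [0.4453, 0.0519, 0.1506]
ee_rot: [-3.115, -0.366, -0.167]
ft_force: [1.1, -0.3, -0.3]
finger_gap: 0.0002
grip_force: 0.0
t: 8.02
position: [0.4456, 0.0502, 0.1511]
ee_rot: [-3.114, -0.377, -0.166]
ft_force: [1.1, 0.2, -0.2]
finger_gap: 0.0
grip_force: 0.0
t 8.025 radius 0.08587608395056616 lat -0.07935838880144717 z 0.15107368502105112 tip lowest 0.13898311052016132 lean 6.010460394272099 side 0.6745490340679485 f [ 1.08  0.25 -0.18]
0.09 [ 0.262 -1.528  2.573] [-0.337 -0.029  4.479]
0.065 [ 0.721 -1.337  2.624] [-0.337 -0.029  4.479]
0.036 [ 1.254 -1.116  2.683] [-0.337 -0.029  4.479]
```

```bash
python3 -m inch '{"xyz":[[0.26,-0.8,0.2],[0.26,-1.53,0.5],[0.26,-1.53,1.5],[0.26,-1.53,2.3],[0.26,-1.53,2.3]],"turn":[[-0.1,0,1.5],[-0.2,0,3],[-0.33,0,4.48],[-0.33,0,4.48],[-0.33,0,4.48]],"fingers":[1,1,1,1,1]}'
python3 -m inch '{"xyz":[[0,0,0],[0,0,0]],"turn":[[0,0,0],[0,0,0]],"fingers":[1,1]}'; python3 st.py red
```

```text
t: 8.65
position: [0.4461, 0.0882, 0.0352]
ee_rot: [-3.111, 0.169, -0.161]
ft_force: [-0.6, 0.0, 0.0]
finger_gap: -0.0
grip_force: 0.0
t: 8.9
position: [0.4501, 0.089, 0.0407]
ee_rot: [-3.11, 0.167, -0.176]
ft_force: [-0.2, -0.3, 0.5]
finger_gap: 0.0001
grip_force: 0.0
t 8.9 radius 0.08728025642875509 lat -0.040343301134677316 z 0.04066076410375466 tip lowest 0.028510215165331268 lean 6.383721432653714 side -1.5966420081571462 f [-0.23 -0.29  0.52]
0.09 [-0.058 -0.799  0.359] [-0.374 -0.07   0.488]
0.065 [ 0.439 -0.776  0.414] [-0.374 -0.07   0.488]
0.036 [ 1.015 -0.749  0.478] [-0.374 -0.07   0.488]
```

```bash
python3 -m inch '{"xyz":[[-0.06,-0.4,0.1],[-0.06,-0.8,0.2],[-0.06,-0.8,0.3],[-0.06,-0.8,0.3],[-0.06,-0.8,0.3]],"turn":[[-0.2,0,0.2],[-0.37,-0.07,0.49],[-0.37,-0.07,0.49],[-0.37,-0.07,0.49],[-0.37,-0.07,0.49]],"fingers":[1,1,1,1,1]}'; python3 st.py red
```

```text
t: 9.52
position: [0.4475, 0.0903, 0.0245]
ee_rot: [-3.112, 0.163, -0.16]
ft_force: [-0.5, -0.1, -0.2]
finger_gap: -0.0002
grip_force: 0.0
t 9.525 radius 0.09010286464367287 lat -0.039431959105519936 z 0.024535416433524134 tip lowest 0.012483453957970849 lean 5.804034274352477 side -1.5481266863441276 f [-0.46 -0.11 -0.21]
0.09 [ 0.036 -0.787  0.044] [-0.365  0.046  0.516]
0.065 [ 0.533 -0.763  0.094] [-0.365  0.046  0.516]
0.036 [ 1.109 -0.735  0.152] [-0.365  0.046  0.516]
```

```bash
python3 -c "
from h import *
print(np.round(bot.get_obs()['qpos'],3))"
```

```text
[-0.107 -0.428 -0.785  1.112  0.027  3.141]
```

Joint 6 is at its limit. I'll raise the tool, spin it half a turn the other way and push with the opposite face.

```bash
python3 -m inch '{"xyz":[[0,0,-1],[0,0,-2],[0,0,-2],[0,0,-2],[0,0,-2]],"turn":[[0,0,0],[0,0,-2],[0,0,-4],[0,0,-6],[0,0,-8]],"fingers":[1,1,1,1,1]}'
for i in 1 ; do python3 -m inch '{"xyz":[[0,0,0],[0,0,0],[0,0,0],[0,0,0],[0,0,0]],"turn":[[0,0,-2],[0,0,-4],[0,0,-6],[0,0,-8],[0,0,-10]],"fingers":[1,1,1,1,1]}'; done
python3 -m inch '{"xyz":[[0,0,0],[0,0,0],[0,0,0],[0,0,0],[0,0,0]],"turn":[[0,0,-2],[0,0,-4],[0,0,-6],[0,0,-8],[0,0,-10]],"fingers":[1,1,1,1,1]}'
python3 -m inch '{"xyz":[[0,0,0],[0,0,0],[0,0,0],[0,0,0],[0,0,0]],"turn":[[0,0,-2],[0,0,-4],[0,0,-6],[0,0,-8],[0,0,-8]],"fingers":[1,1,1,1,1]}'
sed -i 's/x=np.cos(a)\*d+np.sin(a)\*up;/x=flip*(np.cos(a)*d+np.sin(a)*up);/; s/lean=6):/lean=6,flip=1):/' h.py
sed -i "s/go(np.append(S-d\*r,.0236),d)/go(np.append(S-d*r,.0236),d,6,-1 if n=='red' else 1)/; s/-.011\*R\[2,0\]/-.011*abs(R[2,0])/" st.py
python3 st.py red
```

```text
t: 10.15
position: [0.4373, 0.0886, 0.1244]
ee_rot: [2.983, 0.921, 0.163]
ft_force: [-0.6, -0.2, -0.2]
finger_gap: -0.0
grip_force: 0.0
t: 10.78
position: [0.4372, 0.0886, 0.1242]
ee_rot: [2.284, 2.068, 0.136]
ft_force: [0.1, -1.1, -0.2]
finger_gap: 0.0
grip_force: 0.0
t: 11.4
position: [0.4373, 0.0887, 0.1242]
ee_rot: [1.184, 2.812, 0.085]
ft_force: [0.2, -0.5, 0.5]
finger_gap: -0.0001
grip_force: 0.0
t: 12.02
position: [0.4372, 0.0887, 0.1242]
ee_rot: [0.161, 3.034, 0.033]
ft_force: [-0.3, -0.3, -0.6]
finger_gap: 0.0004
grip_force: 0.0
t 12.025 radius 0.1000233700198422 lat -0.042604959057871955 z 0.12415343125140425 tip lowest 0.11209847967289627 lean -5.8216521954168226 side 1.5544801734687834 f [-0.32 -0.26 -0.61]
0.09 [-0.033  0.787  2.047] [ 0.364 -0.043  0.502]
0.065 [-0.529  0.763  2.097] [ 0.364 -0.043  0.502]
0.036 [-1.106  0.736  2.155] [ 0.364 -0.043  0.502]
```

```bash
python3 -m inch '{"xyz":[[0,0.787,0.3],[-0.02,0.787,1.1],[-0.033,0.787,1.9],[-0.033,0.787,2.04],[-0.033,0.787,2.04]],"turn":[[0.364,-0.043,0.5],[0.364,-0.043,0.5],[0.364,-0.043,0.5],[0.364,-0.043,0.5],[0.364,-0.043,0.5]],"fingers":[1,1,1,1,1]}'
python3 -m inch '{"xyz":[[0,0,0],[0,0,0]],"turn":[[0,0,0],[0,0,0]],"fingers":[1,1]}'; python3 st.py red
```

```text
t: 12.65
position: [0.4535, 0.1292, 0.0245]
ee_rot: [0.23, 3.029, -0.012]
ft_force: [-0.7, -0.5, 0.2]
finger_gap: 0.0001
grip_force: 0.0
t: 12.9
position: [0.4544, 0.1292, 0.0253]
ee_rot: [0.228, 3.026, -0.012]
ft_force: [0.5, 0.3, -0.2]
finger_gap: -0.0001
grip_force: 0.0
t 12.9 radius 0.08916391572269125 lat 7.245278039321942e-05 z 0.025274119407053354 tip lowest 0.013164579691958686 lean -6.1171184966515995 side 0.018603406020003058 f [ 0.46  0.31 -0.17]
0.09 [ 0.02  -0.001  0.032] [0.005 0.023 0.008]
0.065 [-0.477 -0.002  0.085] [0.005 0.023 0.008]
0.036 [-1.054 -0.002  0.147] [0.005 0.023 0.008]
```

```bash
python3 -m inch '{"xyz":[[-0.1,0,0.04],[-0.2,0,0.05],[-0.3,0,0.065],[-0.4,0,0.075],[-0.48,0,0.085]],"turn":[[0,0,0],[0,0,0],[0,0,0],[0,0,0],[0,0,0]],"fingers":[1,1,1,1,1]}'
python3 -m inch '{"xyz":[[-0.05,0,0.005],[-0.1,0,0.01],[-0.15,0,0.015],[-0.2,0,0.021],[-0.24,0,0.025]],"turn":[[0,0,0],[0,0,0],[0,0,0],[0,0,0],[0,0,0]],"fingers":[1,1,1,1,1]}'
python3 st.py red
python3 - <<'E'
from h import *
w=cam('wrist')['pixels'];t=cam('top')['pixels']
cv2.imwrite('pics/r1.png',np.hstack([cv2.resize(w,(400,300)),cv2.resize(t[225:285,272:352],(400,300),interpolation=cv2.INTER_CUBIC)]))
E
```

```text
t: 13.52
position: [0.4778, 0.1256, 0.022]
ee_rot: [0.228, 3.029, -0.012]
ft_force: [-0.4, -0.0, 0.8]
finger_gap: 0.0002
grip_force: 0.0
t: 14.15
position: [0.4893, 0.1239, 0.022]
ee_rot: [0.227, 3.029, -0.012]
ft_force: [-1.4, 0.6, 2.2]
finger_gap: -0.0001
grip_force: 1.0
t 14.15 radius 0.05386622196219838 lat 4.143293086171333e-05 z 0.02198266144358915 tip lowest 0.009899609357756285 lean -5.961963793352151 side -0.007027884231265 f [-1.36  0.62  2.19]
0.09 [ 0.715  0.    -0.107] [ 0.    -0.008  0.016]
0.065 [ 0.218 -0.001 -0.055] [ 0.    -0.008  0.016]
0.036 [-0.359 -0.001  0.005] [ 0.    -0.008  0.016]
```

View pics/r1.png

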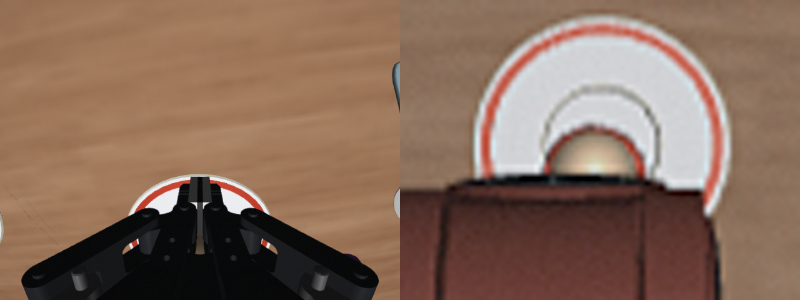

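The cup has moved about 5 mm inwards: its far edge went from crop row 135 to 124. The tip is riding low at 9.9 mm, so I'll back off a little, raise it 2 mm and continue.

```bash
python3 -m inch '{"xyz":[[0.05,0,0],[0.05,0,-0.035],[0.05,0,-0.035],[0,0,-0.035],[-0.03,0,-0.033]],"turn":[[0,0,0],[0,0,0],[0,0,0],[0,0,0],[0,0,0]],"fingers":[1,1,1,1,1]}'
python3 -m inch '{"xyz":[[-0.04,0,0.004],[-0.08,0,0.008],[-0.12,0,0.012],[-0.16,0,0.016],[-0.2,0,0.021]],"turn":[[0,0,0],[0,0,0],[0,0,0],[0,0,0],[0,0,0]],"fingers":[1,1,1,1,1]}'
python3 st.py red
python3 - <<'E'
from h import *
t=cam('top')['pixels'];s=cam('side')['pixels']
cv2.imwrite('pics/r2.png',np.hstack([cv2.resize(t[225:285,272:352],(400,300),interpolation=cv2.INTER_CUBIC),cv2.resize(s[220:295,250:350],(400,300),interpolation=cv2.INTER_CUBIC)]))
E
```

```text
t: 14.88
position: [0.4909, 0.1236, 0.0239]
ee_rot: [0.227, 3.029, -0.012]
ft_force: [-1.4, 0.2, -0.4]
finger_gap: 0.0003
grip_force: 0.6
t: 15.5
position: [0.5007, 0.1221, 0.0239]
ee_rot: [0.227, 3.029, -0.012]
ft_force: [-1.4, 0.4, 0.0]
finger_gap: -0.0006
grip_force: 0.4
t 15.5 radius 0.04226814648048646 lat 5.691170765650781e-05 z 0.023862123023811854 tip lowest 0.011774409032401205 lean -5.989233122658456 side -0.004980186166463115 f [-1.37  0.36  0.05]
0.09 [ 0.95   0.    -0.094] [ 0.001 -0.002  0.016]
0.065 [ 0.453 -0.001 -0.042] [ 0.001 -0.002  0.016]
0.036 [-0.124 -0.001  0.018] [ 0.001 -0.002  0.016]
```

View pics/r2.png

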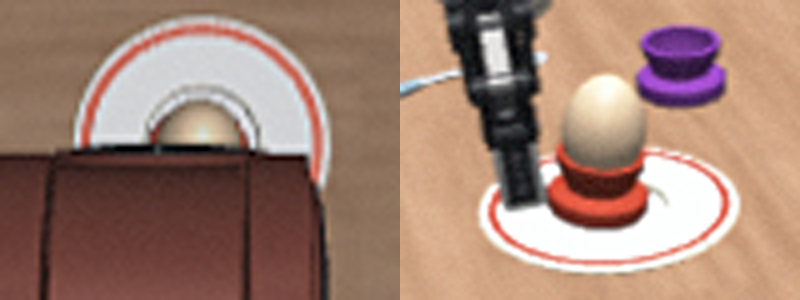

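The tenth picture shows the cup almost in: crop side foot at about (600,203), tipped slightly, finger at (520,190), egg clear of it. That was my last viewing, so from here I'll check by image code. I'll go on in small steps and track the red foot blob in the side view.

```bash
cat > chk.py <<'E'
from h import *
import pickle
def blob(s,n):
    im=s['pixels'] if isinstance(s,dict) else s
    h=cv2.cvtColor(im,cv2.COLOR_BGR2HSV).astype(int);H,Sa,V=h[...,0],h[...,1],h[...,2]
    m=((H<8)|(H>174))&(Sa>150)&(V>60) if n=='red' else (H>105)&(H<125)&(Sa>110)
    m=m.astype(np.uint8); y0,x0,y1,x1=(225,255,295,345) if n=='red' else (310,250,385,350)
    z=np.zeros_like(m); z[y0:y1,x0:x1]=m[y0:y1,x0:x1]
    z=cv2.morphologyEx(z,cv2.MORPH_OPEN,np.ones((5,5),np.uint8))
    k=cv2.connectedComponentsWithStats(z); i=1+np.argmax(k[2][1:,4]); x,y,w,hh,a=k[2][i]
    mm=k[1]==i
    # axis tilt: midpoint of bowl rows versus foot rows
    rows=[(r,*np.where(mm[r])[0][[0,-1]]) for r in range(y,y+hh)]
    mid=[(r,(a+b)/2) for r,a,b in rows if b-a>10]
    sl=np.polyfit(*np.array(mid).T,1)[0]
    return dict(u=(x,x+w-1),v=(y,y+hh-1),area=a,cu=round(x+(w-1)/2,1),slope=round(sl,3))
def pred(s,S,z):
    q=[np.append(S+.025*np.array([np.cos(t),np.sin(t)]),z) for t in np.linspace(0,6.28,60)]
    e=proj(s,q); return e[:,0].min().round(1),e[:,0].max().round(1),e[:,1].max().round(1)
if __name__=='__main__':
    s0=pickle.load(open('side0.pkl','rb')); s=cam('side')
    S={'red':np.array([.5405,.1157]),'blue':np.array([.4788,-.1107])}
    for n in S:
        print(n,'start',blob(s0,n),'now',blob(s,n)); print('   pred final bottom u,u,v (obs +2.5px u)',pred(s,S[n],.0045),'top of foot',pred(s,S[n],.0125))
    print(np.round(bot.get_obs()['ft_force'],1),bot.get_obs()['position'])
E
python3 chk.py
python3 -m inch '{"xyz":[[-0.02,0,0.002],[-0.04,0,0.004],[-0.06,0,0.006],[-0.08,0,0.008],[-0.08,0,0.008]],"turn":[[0,0,0],[0,0,0],[0,0,0],[0,0,0],[0,0,0]],"fingers":[1,1,1,1,1]}'
python3 chk.py
```

```text
red start {'u': (np.int32(279), np.int32(302)), 'v': (np.int32(262), np.int32(275)), 'area': np.int32(247), 'cu': np.float64(290.5), 'slope': np.float64(-0.115)} now {'u': (np.int32(288), np.int32(310)), 'v': (np.int32(265), np.int32(276)), 'area': np.int32(210), 'cu': np.float64(299.0), 'slope': np.float64(0.1)}
   pred final bottom u,u,v (obs +2.5px u) (np.float64(287.0), np.float64(313.0), np.float64(278.7)) top of foot (np.float64(286.8), np.float64(312.9), np.float64(275.0))
blue start {'u': (np.int32(281), np.int32(313)), 'v': (np.int32(350), np.int32(367)), 'area': np.int32(455), 'cu': np.float64(297.0), 'slope': np.float64(-0.139)} now {'u': (np.int32(286), np.int32(317)), 'v': (np.int32(342), np.int32(358)), 'area': np.int32(382), 'cu': np.float64(301.5), 'slope': np.float64(-0.246)}
   pred final bottom u,u,v (obs +2.5px u) (np.float64(283.1), np.float64(317.2), np.float64(360.6)) top of foot (np.float64(282.8), np.float64(317.1), np.float64(356.0))
[-0.  -0.2 -0.7] [0.50084747 0.12209607 0.02397863]
t: 16.27
position: [0.5049, 0.1215, 0.0241]
ee_rot: [0.228, 3.028, -0.012]
[... 391 characters left out ...]
nal bottom u,u,v (obs +2.5px u) (np.float64(287.0), np.float64(313.0), np.float64(278.7)) top of foot (np.float64(286.8), np.float64(312.9), np.float64(275.0))
blue start {'u': (np.int32(281), np.int32(313)), 'v': (np.int32(350), np.int32(367)), 'area': np.int32(455), 'cu': np.float64(297.0), 'slope': np.float64(-0.139)} now {'u': (np.int32(286), np.int32(317)), 'v': (np.int32(341), np.int32(358)), 'area': np.int32(404), 'cu': np.float64(301.5), 'slope': np.float64(-0.131)}
   pred final bottom u,u,v (obs +2.5px u) (np.float64(283.1), np.float64(317.2), np.float64(360.6)) top of foot (np.float64(282.8), np.float64(317.1), np.float64(356.0))
[ 0.1 -1.   0.3] [0.50479045 0.12150836 0.02403864]
```

Contact force has gone to zero and the foot's centre is about 1 px from the predicted final position. I'll retreat and measure level and centring: egg against foot, and cup against saucer in both cameras.

```bash
python3 -m inch '{"xyz":[[0.1,0,0],[0.4,0,-0.05],[1,0,-0.1],[1.1,0,-1],[1.2,0,-2]],"turn":[[0,0,0],[0,0,0],[0,0,0],[0,0,0],[0,0,0]],"fingers":[1,1,1,1,1]}'
python3 -m inch '{"xyz":[[1,0,0],[2,0,0],[2,0,0]],"turn":[[0,0,0],[0,0,0],[0,0,0]],"fingers":[1,1,1]}'
cat > fin.py <<'E'
from chk import *
s0,t0=[pickle.load(open(n+'0.pkl','rb')) for n in('side','top')]; s,t=cam('side'),cam('top')
def ell(im,x0,y0,w,m):
    k=cv2.findContours(m.astype(np.uint8)[y0-w:y0+w,x0-w:x0+w],cv2.RETR_EXTERNAL,cv2.CHAIN_APPROX_NONE)[0]
    e=cv2.fitEllipse(cv2.convexHull(max(k,key=cv2.contourArea))); return np.array(e[0])+[x0-w,y0-w],e[1]
def white(im): a=im.astype(int); return (a.min(2)>150)&((a.max(2)-a.min(2))<40)
def egg(im,n,box):
    h=cv2.cvtColor(im,cv2.COLOR_BGR2HSV).astype(int);H,Sa,V=h[...,0],h[...,1],h[...,2]
    y0,y1,x0,x1=box
    m=(H>8)&(H<30)&(V>110)&((Sa>50)&(Sa<120) if n=='red' else (Sa>110))
    m=cv2.morphologyEx(m[y0:y1,x0:x1].astype(np.uint8),cv2.MORPH_OPEN,np.ones((5,5),np.uint8))
    k=cv2.connectedComponentsWithStats(m);i=1+np.argmax(k[2][1:,4]); return k[3][i]+[x0,y0],k[2][i]
S={'red':(np.array([.5405,.1157]),(312,254)),'blue':(np.array([.4788,-.1107]),(407,279))}
for n,(P,(x,y)) in S.items():
    for lab,tt in(('start',t0),('now',t)):
        im=tt['pixels']; c,ax=ell(im,x,y,30,white(im)); 
        d=np.where(np.hypot(*(np.mgrid[0:480,0:640]-np.array([c[1],c[0]])[:,None,None]))<21,1,0)
        cc,ca=ell(im,x,y,30,(d==1)&(im.min(2)<120)); 
        print(n,lab,'saucer',atz(tt,c,.009)[:2].round(4),'cup dark hull',cc.round(1),np.round(ca,1),atz(tt,cc,.0125 if lab=='now' else .017)[:2].round(4))
    for z,lean in((.0045,0),): print('  pred foot-top',proj(t,[np.append(P,.0125)])[0].round(1),'pred rim',proj(t,[np.append(P,.0345)])[0].round(1),'egg mid',proj(t,[np.append(P,.0425)])[0].round(1),'egg top',proj(t,[np.append(P,.0725)])[0].round(1))
    for lab,ss in(('start',s0),('now',s)): print('  side',lab,blob(ss,n))
E
python3 fin.py
```

```text
t: 16.95
position: [0.4337, 0.1321, 0.1174]
ee_rot: [0.227, 3.03, -0.012]
ft_force: [0.7, -0.2, -0.6]
finger_gap: -0.0001
grip_force: 0.0
t: 17.32
position: [0.3332, 0.1473, 0.1033]
ee_rot: [0.226, 3.036, -0.013]
ft_force: [0.8, -1.0, 0.2]
finger_gap: 0.0001
grip_force: 0.0
red start saucer [0.5405 0.1157] cup dark hull [310.1 262.1] [20.4 20.6] [0.5197 0.1201]
red now saucer [0.5405 0.1157] cup dark hull [311.3 254.5] [20.4 20.9] [0.5383 0.1173]
  pred foot-top [311.9 253.5] pred rim [311.8 252.9] egg mid [311.8 252.7] egg top [311.6 251.8]
  side start {'u': (np.int32(279), np.int32(302)), 'v': (np.int32(262), np.int32(275)), 'area': np.int32(247), 'cu': np.float64(290.5), 'slope': np.float64(-0.115)}
  side now {'u': (np.int32(289), np.int32(312)), 'v': (np.int32(266), np.int32(276)), 'area': np.int32(193), 'cu': np.float64(300.5), 'slope': np.float64(-0.0)}
blue start saucer [ 0.4788 -0.1107] cup dark hull [415.9 283.8] [20.8 21.7] [ 0.4666 -0.131 ]
blue now saucer [ 0.4788 -0.1107] cup dark hull [407.4 279.2] [20.9 21.7] [ 0.4779 -0.1117]
  pred foot-top [407.  278.8] pred rim [408.5 278.6] egg mid [409.  278.5] egg top [411.2 278.2]
  side start {'u': (np.int32(281), np.int32(313)), 'v': (np.int32(350), np.int32(367)), 'area': np.int32(455), 'cu': np.float64(297.0), 'slope': np.float64(-0.139)}
  side now {'u': (np.int32(286), np.int32(317)), 'v': (np.int32(340), np.int32(358)), 'area': np.int32(408), 'cu': np.float64(301.5), 'slope': np.float64(-0.023)}
```

Saucers haven't moved. Red is about 2.5 mm off-centre, which the well's play allows. I'll verify that it dropped and stands level: match egg and foot templates against the start image and compare with the motion predicted for a level drop.

```bash
cat > tm.py <<'E'
from chk import *
s0=pickle.load(open('side0.pkl','rb')); s=cam('side')
U=4
up=lambda im:cv2.resize(im,None,fx=U,fy=U,interpolation=cv2.INTER_CUBIC)
A,B=up(s0['pixels']),up(s['pixels'])
C={'red':(np.array([.5195,.1193]),np.array([.5383,.1166])),'blue':(np.array([.466,-.1317]),np.array([.4779,-.1115]))}
for n,(c0,c1) in C.items():
    for part,(za,zb,r) in {'egg':(.042,.072,.018),'foot':(.0,.02,.024)}.items():
        f=lambda c,z0:proj(s,[np.append(c+[dx,dy],z0+z) for dx in(-r,r) for dy in(-r,r) for z in(za,zb)])
        q=f(c0,.009)+[2.4,0]; 
        if part=='egg': m=proj(s,[np.append(c0,.009+.055)])[0]+[2.4,0]; w=13 if n=='red' else 17; q=np.array([m-[w*.8,w],m+[w*.8,w*.6]])
        (x0,y0),(x1,y1)=(q.min(0)*U).astype(int),(q.max(0)*U).astype(int)
        T=A[y0:y1,x0:x1]; R=cv2.matchTemplate(B[y0-80:y1+80,x0-80:x1+80],T,cv2.TM_CCOEFF_NORMED)
        _,v,_,l=cv2.minMaxLoc(R); sh=(np.array(l)-80)/U
        zc=(za+zb)/2
        g=lambda z:(proj(s,[np.append(c1,z+zc)])-proj(s,[np.append(c0,.009+zc)]))[0].round(2)
        print(n,part,'obs shift',sh,round(v,3),'| dropped',g(.0045),'on top',g(.009))
E
python3 tm.py
```

```text
red egg obs shift [10.   1.5] 0.777 | dropped [10.24  1.28] on top [10.14 -0.9 ]
red foot obs shift [10.25  1.  ] 0.958 | dropped [10.01  1.14] on top [ 9.91 -0.94]
blue egg obs shift [ 4.75 -6.5 ] 0.944 | dropped [ 4.71 -6.86] on top [ 4.58 -9.54]
blue foot obs shift [ 4.5  -8.25] 0.917 | dropped [ 4.52 -7.58] on top [  4.4  -10.11]
```

Both cups match the dropped, level prediction: egg and foot shifted together, and the heights fit the well floor rather than the saucer top. Handing in.

```bash
python3 -c "
from station import bot
print(bot.sign_off())"
```

```text
the job is handed in; nothing more can be done
None
```

Job handed in (no verdict was returned): by my camera checks both egg cups stand level in their saucers' wells with their eggs in, about 1 mm (blue) and 2.5 mm (red) off-centre, and the saucers have not moved.

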